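# Start the curing cycle on the bench unit

### The arm

A 6-joint arm with a two-finger parallel gripper is mounted at the origin on the work surface. World frame = base frame: x ahead of the robot, y to its left, z up, the work surface at z = 0. Lengths are in mm, angles in rad, forces in N, time in s.
With the tool pointing down it reaches from about 350 to 775 mm from the base axis. Payload 5.5 kg.
Tool frame: the origin (TCP) lies between the finger pads; the fingertips stand 11 mm ahead of it and the grasp point (between the pads) lies 8 mm behind it; z points along the fingers, y is the line along which they close (so a half turn about z gives the same grasp; the last joint's range is limited). The gripper opens to 85 mm and grips with 20 to 120 N. Pads are 22 mm wide; open, the fingers measure 114 mm over their backs; the gripper's body (76 mm by 85 mm) begins 54 mm behind the grasp point. The pads swing forward as they close: fully open they stand 13 mm farther back than shut.
Start: joints at [-1.414, 0.313, 0.046, 1.304, 0, 1.431], TCP at [168.16, -549.902, 242.323] pointing down, gripper open.
Joint ranges: [-2.76, 2.76], [-0.86, 1.69], [-1.03, 1.26], [-2.2, 2.34], [-1.47, 1.5], [-3.14, 3.14]. Speed limits (rad/s): [2.57, 2.57, 3.14, 3.14, 3.14, 3.14].

### API

Orientations are given as a unit quaternion [w, x, y, z].
In Python, from plant import bot gives the robot as it stands. Calls block until the motion is done:
- bot.move_ptp(position, orientation): joint-space move of the TCP to a pose.
- bot.move_l(position, rotation=None, velocity=150, threshold=None): straight line of the TCP; rotation=None keeps the orientation; velocity is the mean speed in mm/s. With threshold (N) it stops when the force on the tool has changed by that much, and returns True; else False.
- bot.move_joints(angles): joint-space move.
- bot.move_gripper(opening): finger opening in mm; the grip force is fixed at half the most; returns when the fingers have stopped.
- bot.wait(seconds).
- bot.inverse_kinematics(position, orientation): joint angles nearest the present ones, or None.
- bot.state(): the state.
- bot.camera(name): name is "side" or "top"; returns (picture, depth): 384x512x3 uint8, red, green, blue; 384x512 float32, mm along the optical axis (not along the pixel's ray), 0 where there is no reading.
- bot.calibration(name): a dict with "fx", "fy", "cx", "cy" (pixels), "dist_coeffs" ([k1, k2, p1, p2, k3] as OpenCV has them; the pictures are not rectified), "rvec" (rotation vector, rad) and "tvec" (3), from world to camera coordinates, as OpenCV has them. Camera axes: x right, y down, z forward; pixel columns grow to the right and rows downward; lengths in mm; the calibration is good to about 2 mm. A picture is of the moment at which its call begins. calibration takes no time and is no camera call.
A pose or a line that the arm cannot do raises bot.Unreachable and nothing moves.
- bot.close_job(): hands the job in; it is judged then, once.
The state is a dict: "time": time; "joint_positions": joint angles; "joint_velocities": joint speeds; "tau": joint torques, N m; "tool_pos": TCP position; "orientation": TCP orientation; "force": force on the tool from outside, world axes, zero at the start; "moment": the same for the moment, N m; "gripper_width": finger opening in mm; "finger_force": force on a finger pad.
Only numpy, scipy, OpenCV 4.12 (cv2) and the standard library are available. Lean on these libraries where they do the work, as an engineer would, in place of code of your own. Each camera call takes 0.05 s, during which the arm holds its last target. There are 200 camera calls.

### The job

Start the light-curing unit: press the raised end of the rocker on the grey mains switch box fully down, then push the amber lid of the unit down until it is fully shut, and after that press the large round key of the timer pad right down and let it go. Only press and push with the fingertips, in that order: leave the two smaller keys alone, do not open the lid any wider, and do not lift or shift the pad, the printed model in the chamber or the other things on the bench.

Things in the scene. Friction and masses are not known exactly. Their poses are not given: they have to be found in the camera images.
- unit: the curing unit, fixed: a white box 200 (x) by 200 (y) by 75 high with a chamber open to the top (110 by 130, 45 deep, centre at x = -10) that holds the printed model. Origin at the centre of its underside, z up; its +x side faces roughly away from the robot. The lid's hinge line is parallel to its y axis at x = +60, z = 75
- lid (a joint): the lid's angle in rad: 0 is shut (level, hard stop), it grows as the lid opens; 0.35 to 0.65 at the start. Amber plate in a white frame, 140 from hinge to free edge, 160 wide, 6 thick; its upper face lies 8 mm above the hinge line (83 mm above the bench when shut). The hinge is stiff: the lid stays where it is left; about 3 N straight down near the free edge moves it
- lid_edge (a point): middle of the lid's free edge, on its upper face; this raised edge lies on the unit's -x side, towards the robot; its x axis points from the free edge to the hinge along the lid
- switch_box: the mains switch box, fixed: painted grey, 110 (x) by 80 (y) by 40 high, origin at the centre of its underside, z up. On top a white dished rocker (two flat halves, each 32 long and 30 wide, at an angle of 0.36 rad) lies along the box's x axis, pivot over the centre at z = 46. The +x half is raised at the start, its end about 60 above the bench
- rocker (a joint): the rocker's angle in rad: 0 (the -x half lies level, the +x half is raised: off) to 0.36 (the +x half lies level, 49 mm above the bench: on, hard stop). It stays where it is left; about 3 N on the raised end moves it
- rocker_on (a point): a point on the upper face of the rocker's +x (raised) half, on its midline, 24 mm from the pivot; it sinks by about 8 mm as the rocker goes over
- pad: the timer pad, a loose white plastic slab of 0.7 kg, 90 (x) by 150 (y) by 30 high, with a row of three black keys along its y axis. Origin at the centre of its underside, z up
- start_key (a joint): how far the large round key is pressed, m: 0 up, 0.005 fully down; it springs back when let go and takes 1.5 N to start moving and 5 N to reach the bottom
- start_top (a point): centre of the upper face of the large round key (diameter 32), 9 mm above the pad's top when up; at pad y = +48
- square_key (a joint): how far the small square key (14 by 14, at pad y = -10, between the other two) is pressed, m, 0 to 0.005; to be left alone
- bar_key (a joint): how far the narrow bar-shaped key (28 by 10, at pad y = -52) is pressed, m, 0 to 0.005; to be left alone
- model: the printed dental arch (about 60 by 60, 17 high, beige), loose on the floor of the unit's chamber, to be left alone; origin on its underside
- jar_a: a closed bur jar, diameter 40, 62 high, loose, a bystander: glass with an aluminium cap; origin at the centre of its underside; it stands near the pad
- jar_b: a closed bur jar, diameter 40, 62 high, loose, a bystander: glass with an aluminium cap; origin at the centre of its underside; it stands near the switch box
- jar_c: a closed bur jar, diameter 40, 62 high, loose, a bystander: glass with an aluminium cap; origin at the centre of its underside; it stands beyond the work
- bur_block: a white block 34 by 70 by 24 with thin burs standing in it, 48 high in all, loose, a bystander between the robot and the unit; origin at the centre of its underside
- build_plate: a round plate, diameter 90, 10 thick, with a printed arch on it, 21 high in all, loose, a bystander; origin at the centre of its underside
- spatula: a scraper with a wooden handle, 170 long, lying on the bench, loose, a bystander; origin on its underside
Not all that is in view belongs to the job. Several things have the shape of the switch_box; the one meant has the colours described above. Leave any pink look-alike of the pad alone.

How it is judged:
By the outcome, as a careful person would: the job done as asked, in the order asked, and still so for the second after the job is handed in, with the robot touching nothing.
It also fails if it takes over 64 s, if anything falls off the work surface, if the arm or the gripper's body presses on something with over 40 N, if the wrist force passes 120 N, or if a joint passes its speed limit or range.

## Working session

There is one attempt and no reset: what is moved stays moved. The work goes in short steps, each a Python script; the robot and the scene stay as the last script left them, time stands still between calls to the robot, and variables do not carry over. Pictures are saved under pics/ and viewed, at most 10 in all, crops included, and the job is handed in when it is done.

```bash
ls; mkdir -p pics
cat > h.py <<'E'
import numpy as np, cv2
from plant import bot
def grab(n):
    im,d=bot.camera(n); np.savez(f'pics/{n}.npz',im=im,d=d); return im,d
def world(n,d,px):
    c=bot.calibration(n); K=np.array([[c['fx'],0,c['cx']],[0,c['fy'],c['cy']],[0,0,1.]])
    px=np.asarray(px,float).reshape(-1,2)
    u=cv2.undistortPoints(px.reshape(-1,1,2),K,np.array(c['dist_coeffs'],float)).reshape(-1,2)
    z=d[px[:,1].astype(int),px[:,0].astype(int)]
    P=np.c_[u*z[:,None],z]; R=cv2.Rodrigues(np.array(c['rvec'],float))[0]
    W=(P-np.array(c['tvec'],float).reshape(1,3))@R
    W[z==0]=np.nan
    return W
def cloud(n,d):
    h,w=d.shape; g=np.stack(np.meshgrid(np.arange(w),np.arange(h)),-1)
    return world(n,d,g).reshape(h,w,3)
E
python3 - <<'E'
from h import *
for n in ('top','side'):
    im,d=grab(n); cv2.imwrite(f'pics/{n}0.png',cv2.resize(im[...,::-1],(800,600),interpolation=cv2.INTER_CUBIC)); print(n,bot.calibration(n),(d==0).mean())
E
```

```text
pics
top {'fx': 464.14475076710437, 'fy': 464.14475076710437, 'cx': 253.1441379484603, 'cy': 194.1575525460333, 'dist_coeffs': array([-0.11615229,  0.        ,  0.        ,  0.        ,  0.        ]), 'rvec': array([ 2.12021656, -2.11344792,  0.19697338]), 'tvec': array([ -17.52876685,  578.22512999, 1339.4347675 ])} 0.00396728515625
side {'fx': 457.07404141119713, 'fy': 457.07404141119713, 'cx': 255.72172281495043, 'cy': 190.8214725692883, 'dist_coeffs': array([-0.08934171,  0.        ,  0.        ,  0.        ,  0.        ]), 'rvec': array([ 0.47608988, -2.63351197,  1.31427015]), 'tvec': array([ 547.19043386,  198.77225373, 1073.03919714])} 0.004150390625
```

View pics/top0.png

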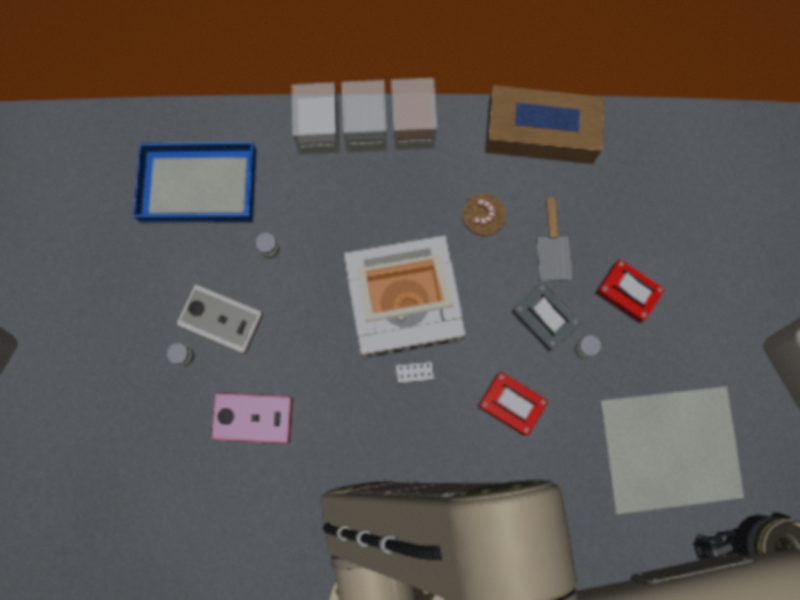

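View pics/side0.png

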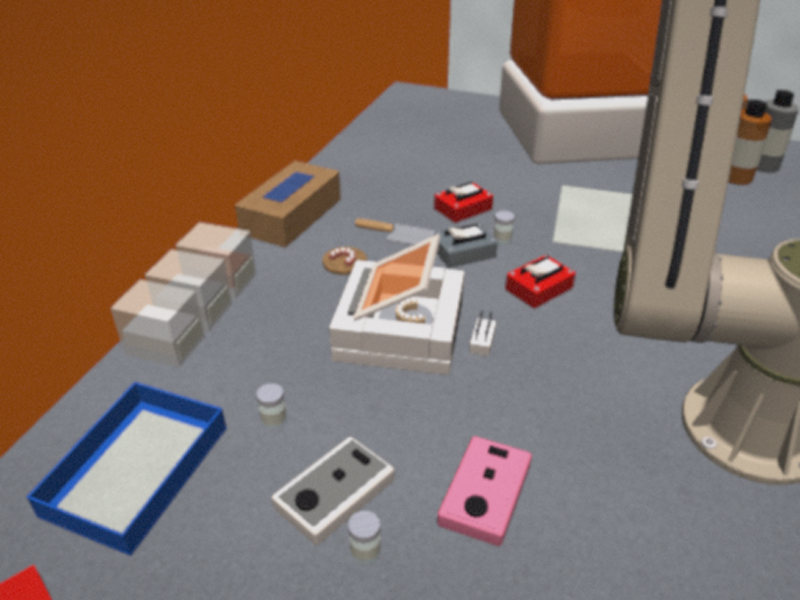

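Top view (800x600): the box candidates are grey (546,317), red (630,290) and red (513,403), so I choose grey. The pad candidates are white (219,318) and pink (252,417), so I choose white with its round key at (197,308). The unit is at (405,295), with the lid's free edge on the robot side. Next I measure and take a close crop.

Run:
```python
from h import *
def rect(W,m,name):
    p=W[m][:,:2]; p=p[~np.isnan(p).any(1)].astype(np.float32); (c,s,a)=cv2.minAreaRect(p); print(name,len(p),np.round(c),np.round(s),round(a,1)); return c
f=np.load('pics/top.npz'); im,d=f['im'],f['d']; W=cloud('top',d); Z=W[...,2]
f2=np.load('pics/side.npz'); im2,d2=f2['im'],f2['d']; W2=cloud('side',d2); 
print('bench z',np.nanmedian(Z[150:200,100:200]), np.nanmedian(W2[330:370,200:260,2]))
def win(c,r):
    m=np.zeros(Z.shape,bool); x,y=int(c[0]*.64),int(c[1]*.64); m[y-r:y+r,x-r:x+r]=1; return m
# switch box
m=win((546,317),22); mm=m&(Z>32)&(Z<62); n,l,st,ce=cv2.connectedComponentsWithStats(mm.astype(np.uint8)); i=l[int(317*.64),int(546*.64)]; print(i,st[1:])
c=rect(W,l==i,'box'); 
white=(l==i)&(im.min(2)>130); rect(W,white,'rocker'); print('rocker cloud fit')
P=W[white]; print(np.c_[P[::6]].round())
# pad
m=win((219,318),34)&(Z>22)&(Z<48); n,l,st,ce=cv2.connectedComponentsWithStats(m.astype(np.uint8)); i=l[int(318*.64),int(225*.64)]
rect(W,l==i,'pad'); 
k=(l==i)&(im.max(2)<70); n2,l2,st2,ce2=cv2.connectedComponentsWithStats(k.astype(np.uint8))
for j in range(1,n2):
    if st2[j,4]>8: print('key',st2[j,4],ce2[j]/.64,np.nanmedian(W[l2==j],0).round(1))
# lid amber + unit
hsv=cv2.cvtColor(im,cv2.COLOR_RGB2HSV); A=win((405,290),55)
am=A&(hsv[...,1]>110)&(hsv[...,0]<20); P=W[am]; P=P[~np.isnan(P).any(1)]
co=np.linalg.lstsq(np.c_[P[:,:2],np.ones(len(P))],P[:,2],rcond=None)[0]; print('amber plane',co,np.arctan(np.hypot(*co[:2])),np.arctan2(co[1],co[0]),len(P),P.min(0),P.max(0))
m=A&(Z>15)&(Z<170); rect(W,m,'unit all')
res=np.abs(Z-(W[...,0]*co[0]+W[...,1]*co[1]+co[2])); lid=A&(res<5)&(Z>84); rect(W,lid,'lid'); P=W[lid];print(P[P[:,2].argsort()[-12::2]].round())
top=A&(abs(Z-75)<4); rect(W,top,'unit top')
for nm,p in dict(jar_a=(178,352),jar_b=(590,345),jar_c=(265,243)).items(): 
    m=win(p,12)&(Z>55); rect(W,m,nm)
a=im[165:245,305:400]; b=im2[115:195,260:380]
a=cv2.resize(a,None,fx=4,fy=4,interpolation=2); b=cv2.resize(b,None,fx=3.3,fy=4,interpolation=2)
cv2.imwrite('pics/crop1.png',np.hstack([a,b])[...,::-1])
```

```text
bench z 0.6922426812108813 -0.3673680574583825
1 [[328 181  43  42 930]
 [369 219   2   5   7]]
box 930 [ 558. -310.] [111.  82.] 42.5
rocker 185 [ 559. -311.] [60. 31.] 43.3
rocker cloud fit
[[ 588. -298.   59.]
 [ 582. -295.   60.]
 [ 579. -296.   56.]
 [ 576. -289.   60.]
 [ 577. -311.   55.]
 [ 573. -298.   57.]
 [ 570. -283.   59.]
 [ 570. -301.   57.]
 [ 567. -289.   58.]
 [ 567. -308.   56.]
 [ 565. -293.   51.]
 [ 564. -310.   56.]
 [ 562. -296.   49.]
 [ 563. -315.   46.]
 [ 558. -299.   53.]
 [ 559. -317.   51.]
 [ 556. -302.   49.]
 [ 556. -321.   48.]
 [ 553. -305.   52.]
 [ 553. -324.   48.]
 [ 550. -308.   50.]
 [ 550. -326.   52.]
 [ 547. -309.   47.]
 [ 547. -327.   49.]
 [ 544. -308.   47.]
 [ 543. -326.   52.]
 [ 540. -310.   52.]
 [ 542. -330.   45.]
 [ 538. -320.   51.]
 [ 535. -317.   49.]
 [ 532. -319.   50.]]
pad 1330 [554. 334.] [150.  89.] 67.5
key 63 [195.68452381 307.53968254] [572.4 377.5  40. ]
key 10 [222.1875 318.75  ] [550.3 324.3  37.9]
key 15 [241.45833333 326.66666667] [534.1 283.8  37.1]
amber plane [-6.86827352e-01 -5.51431046e-02  5.28710170e+02] 0.6033305784068034 -3.061477793235787 1322 [ 549.32437501 -205.60429208    2.23059638] [797.93501467  37.91861889 151.84856666]
unit all 4807 [638. -44.] [259. 383.] 75.9
lid 1454 [598. -31.] [120. 162.] 9.0
[[541. -24. 160.]
 [536.   6. 161.]
 [539. -38. 161.]
 [541. -22. 161.]
 [538. -24. 162.]
 [541. -36. 163.]]
unit top 1600 [593. -32.] [200. 200.] 10.5
jar_a 146 [481. 404.] [39. 39.] 73.0
jar_b 136 [ 498. -386.] [37. 35.] 26.0
jar_c 132 [699. 240.] [38. 38.] 1.4
```

View pics/crop1.png

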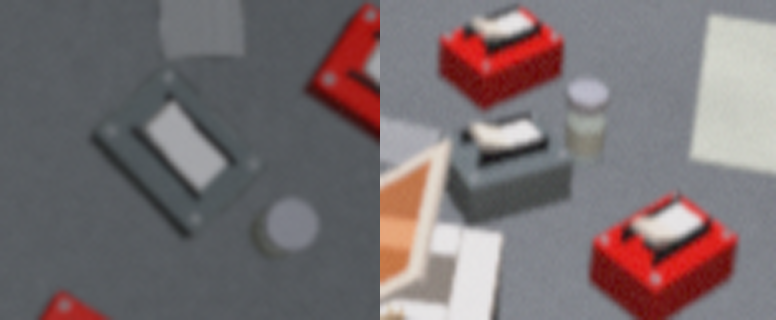

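The crop shows the grey box with jar_b beside it. Its raised rocker end is the upper-left one, at crop (165,120), which is world (+x,+y) at about (582,-288,60). I press the rocker now.

```bash
cat >> h.py <<'E'
from scipy.spatial.transform import Rotation as Ro
def down(phi):  # tool z down, tool x along world angle phi; the half turn with the smaller joint 6
    best=None
    for a in (phi,phi+np.pi):
        x=np.array([np.cos(a),np.sin(a),0]); z=np.array([0,0,-1.]); q=Ro.from_matrix(np.c_[x,np.cross(z,x),z]).as_quat(scalar_first=True)
        j=bot.inverse_kinematics([560,0,250],list(q))
        if j is not None and (best is None or abs(j[5])<best[0]): best=(abs(j[5]),list(q))
    return best[1]
def st(t=''):
    s=bot.state(); print(t,round(s['time'],1),np.round(s['tool_pos'],1),np.round(s['force'],1),round(s['gripper_width'],1))
def press(xy,phi,zc,zend,thr,zhi=220,v=20):
    q=down(phi); x,y=map(float,xy)
    bot.move_ptp([x,y,zhi],q); st('above')
    bot.move_l([x,y,zc+11+8],velocity=150); st('near')
    r=bot.move_l([x,y,zend+11-6],velocity=v,threshold=thr); st(f'pressed {r}')
    return r
E
python3 - <<'E'
from h import *
bot.move_gripper(0); st('closed')
a=np.deg2rad(43); press((558.5+24*np.cos(a),-310.5+24*np.sin(a)),a,60,49,14)
bot.wait(.2); st(); p=bot.state()['tool_pos']; bot.move_l([p[0],p[1],200]); st()
im,d=grab('side'); W=cloud('side',d)
cv2.imwrite('pics/s1.png',cv2.resize(im[100:230,200:390],(760,520),interpolation=2)[...,::-1])
E
```

```text
closed 0.9 [ 168.2 -549.9  242.4] [-0.3 -0.8 -0.6] 0.0
above 3.2 [ 575.8 -294.6  220. ] [-0.2 -0.5  0.8] -0.3
near 4.3 [ 576.7 -294.6   80.1] [-1.4  0.5 -0.1] 0.3
pressed True 5.2 [ 576.8 -294.1   60. ] [-1.1  0.6  5.1] 0.2
 5.4 [ 576.8 -294.1   60. ] [-0.3  1.   5.9] -0.1
 6.5 [ 576.1 -293.7  198.7] [0.3 0.2 0.4] 0.0
```

View pics/s1.png

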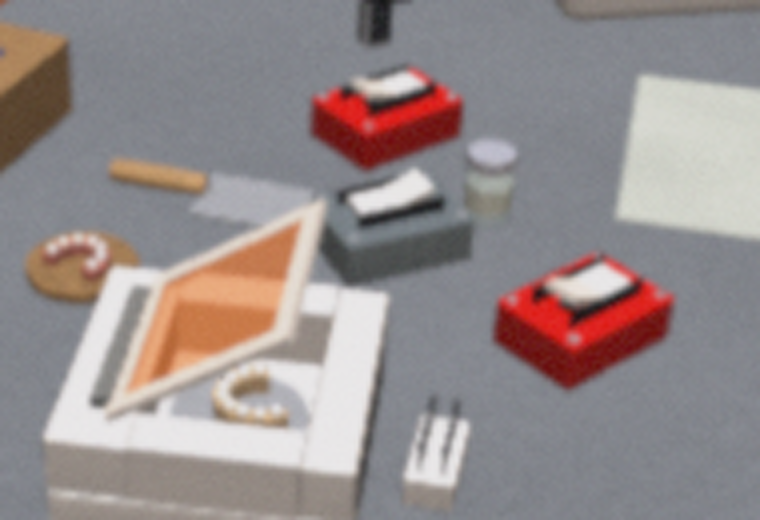

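The view shows the grey rocker flipped: its left half at (355,205) is now level and the right end is raised. The tip stopped at z = 49, as specified for the hard stop. Next is the lid.

Run:
```python
from h import *
press((548.5,-39.8),.17,162,83,14,zhi=240,v=40)
bot.wait(.3); st(); p=bot.state()['tool_pos']
if p[2]>96: print('not shut')
bot.move_l([p[0],p[1],220]); st()
bot.move_ptp([575,250,220],down(.4))
im,d=grab('side'); im,d=grab('top'); W=cloud('top',d)
hsv=cv2.cvtColor(im,cv2.COLOR_RGB2HSV); m=np.zeros(d.shape,bool); m[145:230,215:305]=1; am=m&(hsv[...,1]>110)&(hsv[...,0]<20); print('lid z',np.nanpercentile(W[am][:,2],[5,50,95]))
k=np.zeros(d.shape,bool); k[180:230,110:170]=1; k&=(im.max(2)<70)
n2,l2,st2,ce2=cv2.connectedComponentsWithStats(k.astype(np.uint8))
for j in range(1,n2):
    if st2[j,4]>8: print('key',st2[j,4],np.nanmedian(W[l2==j],0).round(1))
cv2.imwrite('pics/t2.png',cv2.resize(im[110:270,90:400],(800,413),interpolation=2)[...,::-1])
```

```text
above 7.6 [548.7 -40.3 239.6] [ 0.  -0.2 -0.8] -0.3
near 8.1 [548.6 -40.6 180.9] [0.2 0.3 0.7] -0.2
pressed True 10.1 [548.2 -39.8  94. ] [-0.4  0.3  7.5] 0.4
 10.4 [548.2 -39.8  94. ] [-1.3  0.3  5.9] -0.4
 11.4 [547.7 -39.7 218.9] [ 0.8 -0.1  0. ] -0.5
lid z [76.56230711 81.7756526  86.09654997]
key 386 [472.8 167.6 664.5]
```

View pics/t2.png

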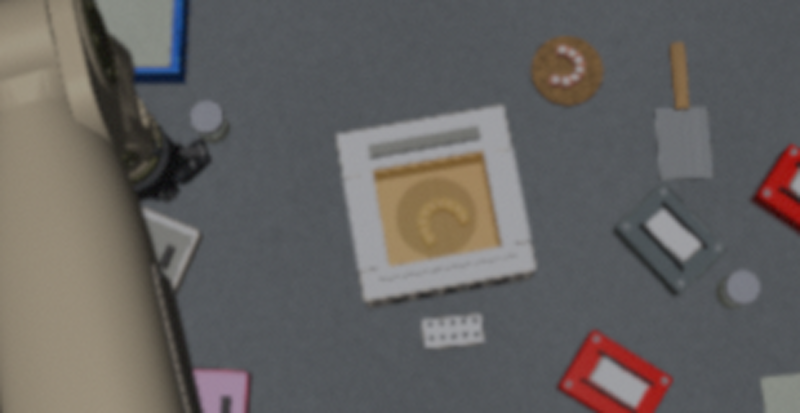

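The lid lies level over the chamber at (437,205), with its top at 83 (tip z). Bur block, model and build plate look undisturbed. Next is the round key.

Run:
```python
from h import *
press((572.4,377.8),-.39,41,34,11,v=15)
bot.wait(.3); st(); p=bot.state()['tool_pos']
bot.move_l([p[0],p[1],220],velocity=100); st()
bot.move_ptp([560,120,300],down(-.1))
im,d=grab('side')
cv2.imwrite('pics/s3.png',cv2.resize(im,(800,600),interpolation=2)[...,::-1])
```

```text
above 13.5 [572.8 376.7 220. ] [0.7 0.2 0. ] -0.0
near 14.7 [573.2 378.1  61.2] [0.  0.2 1.3] -0.0
pressed True 15.7 [572.3 377.8  45.2] [-0.5  0.1  4.6] -0.4
 16.0 [572.3 377.8  45.1] [-0.3 -1.3  6. ] -0.2
 17.9 [572.1 377.6 219.2] [0.6 0.4 0. ] 0.0
```

View pics/s3.png

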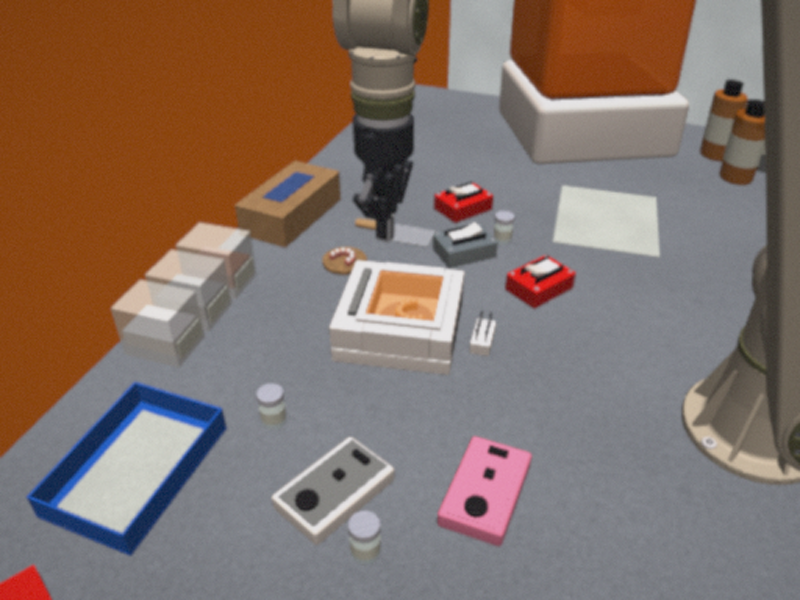

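The rocker is on, the lid is shut, and the key has been released. The tip reached z = 34.1 at 6 N, so the key bottomed out. The pad at (335,487) and the bystanders haven't moved.

```bash
python3 -c "
from h import *
print(bot.close_job())"
```

```text
the job is handed in; nothing more can be done
None
```

The job is done and handed in: I pressed the mains rocker fully on, shut the lid, then pressed the large round key to the bottom and released it, and nothing else visibly moved.

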